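Park the spacer collar on the bent rail

TASK

Take the larger of the two steel spacer collars out of the wooden stand, thread it over the free end of the bent steel rail and slide it along round both corners until it is up against the stop disc, then let go so that it hangs there. Leave the smaller collar in the stand.

Things in the scene. Friction and masses are not known exactly. Their poses are not given: they have to be found in the camera images.
- collar: larger steel collar (ring): outside 56 mm, bore 34 mm, 16 mm thick, 0.2 kg. Origin at its centre; y is the ring's axis. It starts on edge in either slot of the stand, axis along the stand's y, centre 68 mm above the bench. It sticks out 4 mm past both sides of the stand (stand's x): grip it there from above across its outside diameter, one finger on either side of the stand
- small_collar: smaller steel collar, to be left: outside 42 mm, bore 20 mm, 16 mm thick, on edge in the stand's other slot, 60 mm from the larger one; centre 59 mm above the bench. Origin at its centre, y is the ring's axis
- stand: fixed wooden stand, 48 mm (its x) by 124 mm (its y), 57 mm high, origin at the centre of its underside, z up; two slots open at the top, 19 mm wide, cross it at y = +30 and -30 mm, one collar in each, about 16 mm deep; a collar lifts straight up out
- rail: fixed rail of bent 12 mm steel rod, origin on the bench, z up. Rod's centre line level, 150 mm up; in this frame's x, y (mm): free end (40,-140), along +y to corner (40,0), along -x to corner (-40,0), along +y to the stop (-40,100). Corners are 90 degrees, rounded to 32 mm centre-line radius. Beyond the stop it bends down to a 28 mm high wooden foot, its only support (x -95 to 15, y 80 to 200)
- rail_tip (a point): end of the rod's centre line at the free end, at (40, -140, 150) mm in the rail's frame; the rod's round nose stands 6 mm beyond it
- rail_stop (a point): centre of the near face of the stop disc (40 mm across, 5 mm thick), at (-40, 100, 150) mm in the rail's frame; axes as the rail's, the face looks to -y. A collar touching it has its centre 8 mm before it; hanging on the rod, its centre is 11 mm below the rod's centre line. The rod is level: a collar stays where it is left

How it is judged:
On the way, in this order (a step that is already met when the one before it is completed fails the run):
1. the larger collar is threaded on the first straight of the rail (y of collar in the frame of rail between -0.135 and -0.03 m and x of collar in the frame of rail between 0.025 and 0.055 m and height (world z) of collar between 0.134 and 0.164 m), for 0.1 s.
2. the larger collar is on the cross piece between the two corners (y of collar in the frame of rail between -0.02 and 0.02 m and x of collar in the frame of rail between -0.032 and 0.032 m and height (world z) of collar between 0.13 and 0.165 m), for 0.1 s.
At the end, for the whole second after the job is handed in: The larger collar hangs released and still on the rail, its centre 4 to 16 mm before the stop disc's face (touching or at most 8 mm short), its axis within 0.4 rad of the rod; the smaller collar is still in its slot (y of collar in the frame of rail_stop between -0.016 and -0.004 m and x of collar in the frame of rail_stop between -0.013 and 0.013 m and z of collar in the frame of rail_stop between -0.018 and 0 m and angle between the y axis of collar and the y axis of rail, either way round below 0.4 rad and linear speed of collar below 0.03 m/s and distance between small_collar and stand below 0.085 m and height (world z) of small_collar above 0.05 m).
It fails at once if the smaller collar is taken or knocked out of its slot (moved more than 20 mm) (distance of small_collar from where it was at the start of the episode above 0.02 m).
It also fails if it takes over 54 s, if anything falls off the work surface, if the arm or the gripper's body presses on something with over 40 N, if the wrist force passes 120 N, or if a joint passes its speed limit or range.

ROBOT

A 6-joint arm with a two-finger parallel gripper is mounted at the origin on the work surface; the furniture and walls round the work are solid. World frame = base frame: x ahead of the robot, y to its left, z up, the work surface at z = 0. Lengths are in m, angles in rad, forces in N, time in s.
With the tool pointing down it reaches from about 0.3 to 0.775 m from the base axis. Payload 14.6 kg.
Tool frame: the origin (TCP) lies at the very end of the fingers, on their centre line; the grasp point (between the pads) lies 19 mm behind it; z points along the fingers, y is the line along which they close (so a half turn about z gives the same grasp; the last joint's range is limited). The gripper opens to 94 mm and grips with 3 to 60 N. Pads are 16 mm wide; open, the fingers measure 119 mm over their backs; the gripper's body (75 mm by 177 mm) begins 78 mm behind the grasp point.
Start: joints at [1.181, 0.3, 1.521, -0, 1.321, -0.067], TCP at [0.174, 0.522, 0.205] pointing down, gripper open.
Joint ranges: [-3.03, 3.03], [-0.79, 2.21], [0.23, 2.52], [-1.04, 4.18], [0, 3.07], [-2.55, 2.55]. Speed limits (rad/s): [2.22, 2.22, 2.57, 3.14, 3.14, 3.14].

INTERFACE

Orientations are given as [roll, pitch, yaw] about the fixed x, y, z axes, in that order (R = Rz(yaw) Ry(pitch) Rx(roll)).
In Python, from station import ctrl gives the robot as it stands.
- The arm moves only by the tool carry_out, never from a script. Its argument "motion" is text: rows parted by semicolons, each of 7 numbers parted by spaces: the shift along the world's x, y, z in m, then the turn, a rotation vector about the world's x, y, z in degrees, then the closure in counts, from 0 (fully open) to 255 (shut). In form: dx dy dz wx wy wz hand; .... A call has 1 to 20 rows; each row shifts and turns the commanded pose from where the row before left it; what a row does not reach is not made up. A row lasts 1/12 s, in which the tool goes at most 41.7 mm and 7.16 degrees, less where a joint would pass 70% of its speed; a pose out of reach is approached as far as the arm can. A call is refused whole if a number of a shift passes 0.0417 or a number of a turn 7.16, either way. A call with a gripper value outside its range is refused whole. The fingers move at their own pace and stop on an object; "grip_force" is the grip in N (left out, the last holds). Time passes only in rows, so rows that do not move let the fingers close. It gives the time, the measured TCP pose, the force, the opening and the grip force at its end, in the units of the state.
- ctrl.get_obs(): the state, without advancing time (a new reading comes with each control period).
- ctrl.camera(name): name is "scene" or "top" or "wrist"; returns a dict with "pixels" (480x640x3 uint8, red, green, blue), "range_z" (480x640 float32, m along the optical axis (not along the pixel's ray), 0 where there is no reading), "K" (3x3 intrinsics, pixels), "position" and "attitude" of the camera in the world. Camera axes: x right, y up, looking along -z (the intrinsics and any distortion apply to the point x, -y, -z); pixel columns grow to the right and rows downward; lengths in m; the calibration is good to about 2 mm. A picture is of the moment at which its call begins.
- ctrl.hand_in(): hands the job in; it is judged then, once.
The state is a dict: "time_s": time; "qpos": joint angles; "joint_vel": joint speeds; "tau": joint torques, N m; "ee_pos": TCP position; "eef_rot": TCP orientation; "force": force on the tool from outside, world axes, zero at the start; "moment": the same for the moment, N m; "grip_width": finger opening in m; "grip_force": force on a finger pad.
Only numpy, scipy, OpenCV 4.12 (cv2) and the standard library are available. Lean on these libraries where they do the work, as an engineer would, in place of code of your own. Each camera call takes 0.05 s, during which the arm holds its last target. There are 200 camera calls.

## Working session

There is one attempt and no reset: what is moved stays moved. The work goes in short steps, Python scripts to look and compute and a tool call to move; the robot and the scene stay as the last step left them, time stands still between calls to the robot, and variables do not carry over. Pictures are saved under pics/ and viewed, at most 10 in all, crops included, and the job is handed in when it is done.

Besides the shell and the picture viewer there is one more tool, called after "Request:" by a JSON object that holds its "api" and its "payload". carry_out: Moves the arm, as the interface text tells. Its arguments: {"type":"object","properties":{"motion":{"type":"string"},"grip_force":{"type":"number"}},"required":["motion"]}

```bash
ls; mkdir -p pics; cat > h.py <<'E'
import numpy as np, cv2
from station import ctrl
def cam(n, save=None):
    c=ctrl.camera(n)
    if save: cv2.imwrite('pics/'+save, c['pixels'][:,:,::-1])
    return c
def R(c):
    a=np.array(c['attitude'],float)
    if a.shape==(3,3): return a
    from scipy.spatial.transform import Rotation as Q
    return Q.from_euler('xyz',a).as_matrix() if a.size==3 else None
def cloud(c):
    z=c['range_z']; K=c['K']; v,u=np.mgrid[:480,:640]
    p=np.stack([(u-K[0,2])/K[0,0]*z,-(v-K[1,2])/K[1,1]*z,-z],-1)
    P=p@R(c).T+np.array(c['position']); P[z==0]=np.nan
    return P
E
python3 - <<'E'
from h import *
print(ctrl.get_obs())
for n in ('scene','top'):
    c=cam(n,n+'1.png'); print(n,c['K'],c['position'],c['attitude'],[k for k in c]); np.savez('pics/'+n+'1.npz',P=cloud(c),**{k:c[k] for k in('pixels','range_z')})
E
```

```text
pics
{'time_s': 0.0, 'qpos': array([ 1.18138321e+00,  3.00480772e-01,  1.52158512e+00, -3.66978903e-07,
        1.32068204e+00, -6.65612219e-02]), 'joint_vel': array([-0.0001752 ,  0.0011046 ,  0.00128831,  0.00209207,  0.00147935,
        0.0001445 ]), 'tau': array([-1.68462971e-03, -5.31800365e+01, -3.52740633e+01,  7.07458332e-02,
        2.43849680e-02,  8.50221397e-06]), 'ee_pos': array([0.17438347, 0.52134851, 0.20487931]), 'eef_rot': array([-3.14043991e+00, -7.64850880e-05,  2.81874081e+00]), 'force': array([-0.40185401, -0.8379487 ,  1.06158686]), 'moment': array([ 0.07485754,  0.09778497, -0.01009055]), 'grip_force': 0.0, 'grip_width': 0.09422367547803095}
scene [[473.75479454   0.         312.40139681]
 [  0.         473.75479454 236.11087103]
 [  0.           0.           1.        ]] [ 0.09818533 -0.7312863   0.69108328] [ 0.92817846  0.01508953 -0.46901088] ['pixels', 'range_z', 'K', 'position', 'attitude']
top [[467.13652803   0.         320.34582838]
 [  0.         467.13652803 237.68326967]
 [  0.           0.           1.        ]] [ 0.27897726 -0.04144606  0.94517569] [ 0.19619303  0.00794094 -1.55857635] ['pixels', 'range_z', 'K', 'position', 'attitude']
```

View pics/scene1.png

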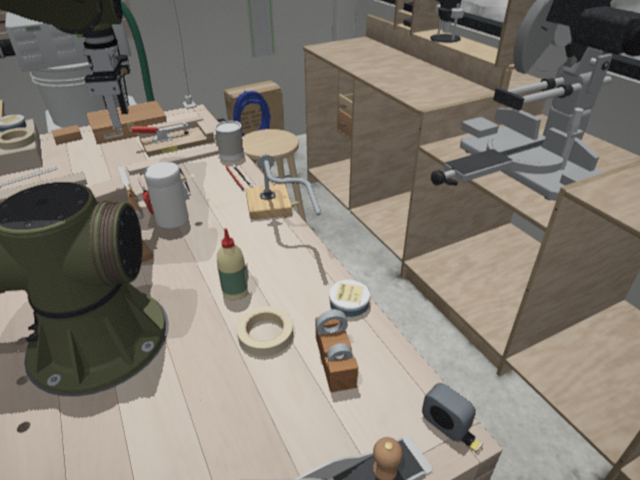

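View pics/top1.png

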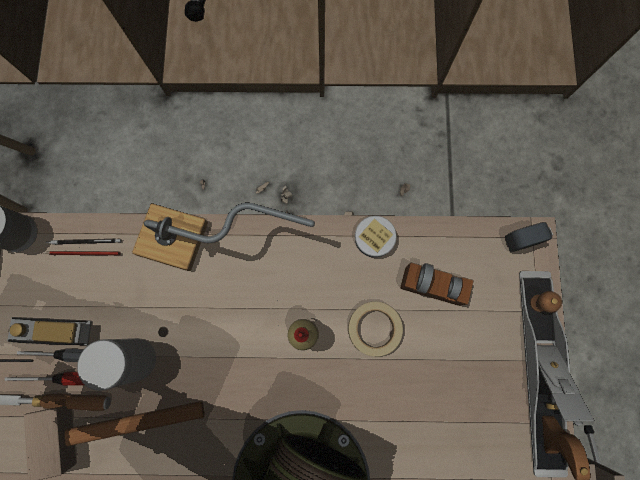

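The scene view shows the stand at (337,350) with the larger collar at its far end (331,322), and the rail at (270,185). In the top view the larger collar is at (427,278) and the smaller at (456,287). The rail's free end is at (313,222) and the stop disc at about (165,231).

```bash
python3 - <<'E'
from h import *
d=np.load('pics/top1.npz'); P=d['P']; im=d['pixels']
print('bench',P[300,500],P[280,300])
hsv=cv2.cvtColor(im,cv2.COLOR_RGB2HSV)
# stand: top face
sub=np.zeros((480,640),bool); sub[250:315,390:485]=1
m=sub&(P[...,2]>.047)&(P[...,2]<.065)&(hsv[...,1]>90)
q=P[m]; print('stand n',m.sum(),np.median(q[:,2]), cv2.minAreaRect((q[:,:2]*1000).astype(np.float32)))
m2=sub&(hsv[...,1]<60)&(P[...,2]>.065)
n,l,s,c=cv2.connectedComponentsWithStats(m2.astype(np.uint8))
for i in range(1,n):
    if s[i,4]>20:
        q=P[l==i]; print('collar',c[i],s[i,4],q[:,2].max(),cv2.minAreaRect((q[:,:2]*1000).astype(np.float32)))
# rail
sub[:]=0; sub[190:270,130:330]=1
m=sub&(P[...,2]>.135)&(P[...,2]<.17)
q=P[m]; print('rail',len(q),np.percentile(q[:,2],[5,50,95]))
v,u=np.nonzero(m)
for a in range(140,320,6):
    k=m[:,a]
    if k.any(): x=P[:,a][k]; print(a,np.nonzero(k)[0][[0,-1]],x.mean(0).round(4),x[:,2].max().round(3))
E
```

```text
bench [ 0.34321939 -0.39287463  0.00074165] [ 0.37893395  0.00857889 -0.00092544]
stand n 1057 0.056625201869941355 ((370.49029541015625, -258.04241943359375), (123.78239440917969, 47.65478515625), 74.38764953613281)
collar [426.05944056 277.83216783] 286 0.09798955806314746 ((378.3247375488281, -228.99288940429688), (16.40894317626953, 54.04532241821289), 74.363037109375)
collar [455.95480226 286.72881356] 177 0.07938788663909568 ((362.62371826171875, -287.0580139160156), (16.503633499145508, 36.77812576293945), 74.99439239501953)
rail 1446 [0.14858939 0.15447612 0.16114734]
146 [220 225] [0.4616 0.274  0.1466] 0.15
152 [220 226] [0.4594 0.2609 0.1529] 0.155
158 [222 231] [0.4522 0.2481 0.1576] 0.162
164 [218 238] [0.4493 0.2372 0.1586] 0.169
170 [217 232] [0.4578 0.2304 0.1494] 0.155
176 [227 234] [0.4462 0.2176 0.1539] 0.157
182 [229 235] [0.4433 0.2064 0.1557] 0.158
188 [231 237] [0.4402 0.1963 0.1539] 0.157
194 [233 239] [0.4366 0.1854 0.1547] 0.157
200 [234 241] [0.4341 0.1749 0.1546] 0.158
206 [236 242] [0.4314 0.1641 0.1556] 0.158
212 [236 242] [0.4317 0.1539 0.1548] 0.158
218 [233 240] [0.4363 0.1439 0.1541] 0.156
224 [224 236] [0.448  0.1342 0.1538] 0.158
230 [211 227] [0.4677 0.1247 0.1538] 0.158
236 [205 213] [0.4858 0.1151 0.1538] 0.158
242 [203 209] [0.4911 0.1047 0.1546] 0.158
248 [202 208] [0.4929 0.0941 0.1553] 0.156
254 [203 209] [0.4912 0.0835 0.1552] 0.157
260 [205 211] [0.4878 0.0729 0.1549] 0.157
266 [207 213] [0.4844 0.0624 0.1543] 0.157
272 [209 215] [0.481  0.0518 0.1539] 0.156
278 [210 216] [0.4792 0.0412 0.1545] 0.157
284 [212 218] [0.4758 0.0307 0.1541] 0.156
290 [214 220] [0.4721 0.02   0.1549] 0.158
296 [216 221] [0.4696 0.0095 0.1545] 0.158
302 [217 223] [ 0.4671 -0.0009  0.1543] 0.157
308 [219 225] [ 0.4635 -0.0115  0.1548] 0.157
314 [222 224] [ 0.4623 -0.0219  0.1529] 0.154
```

```bash
python3 - <<'E'
from h import *
d=np.load('pics/top1.npz'); P=d['P']
sub=np.zeros((480,640),bool); sub[190:270,130:330]=1
q=P[sub&(P[...,2]>.145)&(P[...,2]<.17)]
a1=q[(q[:,1]>-.012)&(q[:,1]<.073)]; a2=q[(q[:,1]>.17)&(q[:,1]<.215)]
f=[cv2.fitLine((a[:,:2]*1000).astype(np.float32),cv2.DIST_L2,0,.01,.01).ravel() for a in(a1,a2)]
for g in f: print(g, np.degrees(np.arctan2(g[0],g[1])))
th=np.radians(-16); x=np.array([np.cos(th),np.sin(th)]); y=np.array([-np.sin(th),np.cos(th)])
X=q[:,:2]@x; Y=q[:,:2]@y
ox=((a1[:,:2]@x).mean()-.04+(a2[:,:2]@x).mean()+.04)/2
print('ox',(a1[:,:2]@x).mean()-.04,(a2[:,:2]@x).mean()+.04)
k=(abs(X-ox)<.008); print('oy cross',Y[k].mean(),Y[k].min(),Y[k].max(),'tip',Y[abs(X-ox-.04)<.01].min()+.146)
st=(q[:,2]>.161)&(abs(X-ox+.04)<.03); print('disc',st.sum(),Y[st].min(),Y[st].max(),Y[st].mean(),X[st].mean()-ox)
s=np.load('pics/scene1.npz')['P']
for A in (P,s):
    m=(A[...,0]>.12)&(A[...,0]<.6)&(A[...,1]<.45)&(A[...,1]>-.4)&(A[...,2]>.12)&(A[...,2]<.4)
    z=A[m]; h=np.round(z[:,:2]/.05).astype(int)
    for t in np.unique(h,axis=0):
        w=z[(h==t).all(1)]; 
        if len(w)>15: print(t*.05,w[:,2].max().round(3),end='; ')
    print()
E
```

```text
[2.7959052e-01 9.6011937e-01 4.7549915e+02 3.0309181e+01] 16.235765
[2.9549700e-01 9.5534366e-01 4.3909973e+02 1.9241658e+02] 17.187342
ox 0.4087247761786575 0.4090525499300567
oy cross 0.2500260184647479 0.2453828449793503 0.25653506035828944 tip 0.25193678418228094
disc 73 0.3500425590538866 0.36223343053429974 0.3531283596429998 -0.040484114093779444
[0.1 0. ] 0.268; [0.15 0.  ] 0.245; [0.2 0.3] 0.149; [0.2  0.35] 0.148; [0.25 0.  ] 0.166; [0.25 0.3 ] 0.149; [0.25 0.35] 0.148; [0.3 0. ] 0.157; [0.45 0.  ] 0.158; [0.45 0.05] 0.157; [0.45 0.1 ] 0.158; [0.45 0.15] 0.159; [0.45 0.2 ] 0.159; [0.45 0.25] 0.171; [0.45 0.3 ] 0.149; [0.5  0.05] 0.16; [0.5 0.1] 0.159; 
[0.1 0. ] 0.268; [0.1  0.45] 0.347; [0.15 0.  ] 0.249; [0.15 0.45] 0.347; [0.2 0.3] 0.148; [0.2  0.35] 0.148; [0.2  0.45] 0.346; [0.25 0.  ] 0.167; [0.25 0.3 ] 0.148; [0.25 0.35] 0.148; [0.3 0. ] 0.164; [0.45 0.  ] 0.159; [0.45 0.1 ] 0.158; [0.45 0.15] 0.158; [0.45 0.2 ] 0.158; [0.45 0.25] 0.172; [0.5  0.05] 0.159; [0.5 0.1] 0.158;
```

Request:
{"api": "carry_out", "payload": {"motion": "0.02 -0.01 0.02 0 0 0 0;0.03 -0.02 0.02 0 0 0 0;0.03 -0.02 0.015 0 0 -3 0;0.03 -0.02 0.01 0 0 -5 0;0.03 -0.02 0 0 0 -5 0;0.03 -0.03 0 0 0 -5 0;0.02 -0.035 0 0 0 -5 0;0.02 -0.035 0 0 0 -5 0;0 -0.035 0 0 0 -5 0;0 -0.035 0 0 0 -5 0;0 -0.035 0 0 0 -5 0;0 -0.035 0 0 0 -5 0;0 -0.035 0 0 0 -5 0;0 -0.035 0 0 0 -5 0;0 -0.035 0 0 0 -5 0;0 -0.035 0 0 0 -5 0;0 -0.035 0 0 0 -5 0;0 -0.035 0 0 0 -5 0;0 -0.035 0 0 0 -5 0;0 -0.035 0 0 0 -4 0"}}

```text
time_s: 1.77
ee_pos: [0.3834, -0.0896, 0.2704]
eef_rot: [3.141, -0.0, 1.296]
force: [0.8, 0.4, 0.2]
grip_width: 0.0942
grip_force: 0.0
```

Request:
{"api": "carry_out", "payload": {"motion": "-0.001 -0.035 0 0 0 0 0;-0.001 -0.035 0 0 0 0 0;-0.001 -0.035 -0.01 0 0 0 0;-0.002 -0.034 -0.03 0 0 0 0;0 0 -0.03 0 0 0 0;0 0 -0.03 0 0 0 0;0 0 -0.02 0 0 0 0;0 0 0 0 0 0 0;0 0 0 0 0 0 0"}}

```text
time_s: 2.52
ee_pos: [0.3789, -0.2239, 0.1529]
eef_rot: [-3.14, -0.001, 1.3]
force: [-0.0, 0.4, 0.5]
grip_width: 0.0942
grip_force: 0.0
```

```bash
python3 - <<'E'
from h import *
o=ctrl.get_obs(); print(o['ee_pos'],np.degrees(o['eef_rot']),o['qpos'])
c=cam('wrist','wrist1.png'); P=cloud(c); hsv=cv2.cvtColor(c['pixels'],cv2.COLOR_RGB2HSV)
near=(np.hypot(P[...,0]-.371,P[...,1]+.258)<.085)
m=near&(P[...,2]>.05)&(P[...,2]<.062)&(hsv[...,1]>90)
print('stand',m.sum(),cv2.minAreaRect((P[m][:,:2]*1000).astype(np.float32)))
m=near&(P[...,2]>.066)&(P[...,2]<.1)&(hsv[...,1]<60)
n,l,s,_=cv2.connectedComponentsWithStats(m.astype(np.uint8))
for i in range(1,n):
    if s[i,4]>100: print(s[i,4],P[l==i][:,2].max(),cv2.minAreaRect((P[l==i][:,:2]*1000).astype(np.float32)))
E
```

```text
[ 0.37891072 -0.22393841  0.15289023] [-1.79912851e+02 -3.22045181e-02  7.45064133e+01] [-6.17038984e-01  1.10604886e-01  1.87882671e+00  1.30234038e-05
  1.15378258e+00 -3.46630596e-01]
stand 5235 ((371.25408935546875, -259.70440673828125), (123.82197570800781, 47.36824417114258), 74.79698181152344)
2119 0.0984434679830957 ((379.1778259277344, -230.8126678466797), (16.447860717773438, 54.358821868896484), 74.36375427246094)
1135 0.0795950262112593 ((363.0813903808594, -288.3265686035156), (16.69272232055664, 38.15362548828125), 74.73915100097656)
```

View pics/wrist1.png

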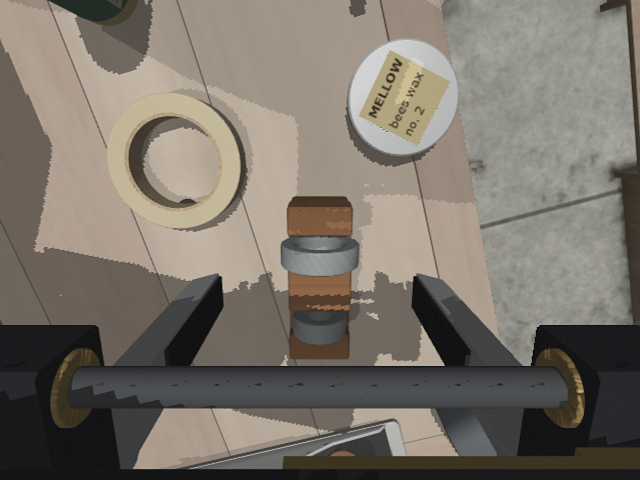

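The wrist view shows the larger collar at (319,256), midway between the fingers at (220,280) and (415,280). The smaller collar is at (320,327). The position agrees with the top view, so I'll descend and grip.

Request:
{"api": "carry_out", "payload": {"motion": "0 -0.0065 0 0 0 0 0;0 0 -0.025 0 0 0 0;0 0 -0.025 0 0 0 0;0 0 -0.025 0 0 0 0;0 0 -0.02 0 0 0 0;0 0 -0.009 0 0 0 0;0 0 0 0 0 0 0;0 0 0 0 0 0 0", "grip_force": 30}}

```text
time_s: 3.23
ee_pos: [0.3797, -0.2311, 0.05]
eef_rot: [3.14, 0.0, 1.3]
force: [-0.4, 0.9, 0.3]
grip_width: 0.0939
grip_force: 0.0
```

Request:
{"api": "carry_out", "payload": {"motion": "0 0 0 0 0 0 255;0 0 0 0 0 0 255;0 0 0 0 0 0 255;0 0 0 0 0 0 255;0 0 0 0 0 0 255;0 0 0 0 0 0 255;0 0 0 0 0 0 255;0 0 0 0 0 0 255;0 0 0 0 0 0 255;0 0 0 0 0 0 255", "grip_force": 30}}

```text
time_s: 4.07
ee_pos: [0.3791, -0.2306, 0.049]
eef_rot: [-3.142, -0.0, 1.3]
force: [-0.8, 0.1, 1.9]
grip_width: 0.0525
grip_force: 30.0
```

The opening reads 52.5 mm where I expected 56, so I'll lift a little and check the grasp.

Request:
{"api": "carry_out", "payload": {"motion": "0 0 0.005 0 0 0 255;0 0 0.01 0 0 0 255;0 0 0.015 0 0 0 255;0 0 0.02 0 0 0 255;0 0 0.02 0 0 0 255;0 0 0.02 0 0 0 255;0 0 0.02 0 0 0 255;0 0 0.02 0 0 0 255;0 0 0 0 0 0 255;0 0 0 0 0 0 255"}}

```text
time_s: 4.9
ee_pos: [0.3793, -0.2307, 0.1796]
eef_rot: [3.14, 0.001, 1.3]
force: [0.2, 0.3, -1.5]
grip_width: 0.0518
grip_force: 30.0
```

```bash
python3 - <<'E'
from h import *
o=ctrl.get_obs(); print(o['ee_pos'],np.degrees(o['eef_rot']),o['grip_width'],o['force'])
c=cam('wrist'); s=cam('scene')
a=c['pixels'][150:450,170:470]
P=cloud(s); g=o['ee_pos']+[0,0,.019]
K=s['K']; p=R(s).T@(g-s['position']); u=int(K[0,2]+K[0,0]*p[0]/-p[2]); v=int(K[1,2]-K[1,1]*p[1]/-p[2]); print(u,v)
b=s['pixels'][v-50:v+50,u-50:u+50]; b=cv2.resize(b,(300,300),interpolation=cv2.INTER_CUBIC)
cv2.imwrite('pics/g.png',np.hstack([a,b])[:,:,::-1])
# collar points, tool-aligned
for nm,cc in(('w',c),('s',s)):
    Q=cloud(cc)-g; hs=cv2.cvtColor(cc['pixels'],cv2.COLOR_RGB2HSV)
    th=np.radians(-15.5); X=Q[...,0]*np.cos(th)+Q[...,1]*np.sin(th); Y=-Q[...,0]*np.sin(th)+Q[...,1]*np.cos(th)
    m=(abs(X)<.024)&(abs(Y)<.03)&(abs(Q[...,2])<.035)
    if m.any(): print(nm,m.sum(),*[np.percentile(t[m],[2,50,98]).round(4) for t in(X,Y,Q[...,2])])
E
```

```text
[ 0.37926299 -0.23071526  0.17957595] [1.79896684e+02 4.02346426e-02 7.45044240e+01] 0.05184916195843026 [ 0.17447996  0.31096832 -1.54690315]
332 267
w 8299 [-0.0225  0.0005  0.0226] [-0.0071  0.0034  0.0079] [-0.0197  0.0203  0.029 ]
s 677 [-0.0232  0.0002  0.0228] [-0.0086 -0.0056  0.0074] [-0.025   0.0068  0.0267]
```

View pics/g.png

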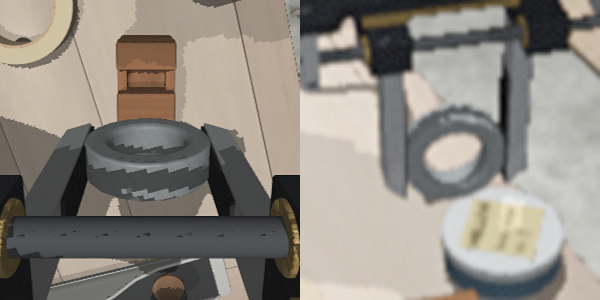

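The crop shows the collar upright and centred between the fingers, with the smaller collar left behind. Next I'll move to just before the rail tip.

Request:
{"api": "carry_out", "payload": {"motion": "0.0087 0.0212 0 0 0 -0.1 255;0.0087 0.0212 0 0 0 -0.1 255;0.0087 0.0212 -0.008 0 0 -0.1 255;0.0087 0.0212 -0.008 0 0 -0.1 255;0.0087 0.0212 -0.008 0 0 -0.1 255;0.0087 0.0212 -0.008 0 0 -0.1 255;0.0087 0.0212 -0.008 0 0 -0.1 255;0.0085 0.0212 -0.0085 0 0 -0.1 255;0 0 0 0 0 0 255;0 0 0 0 0 0 255;0 0 0 0 0 0 255"}}

```text
time_s: 5.92
ee_pos: [0.4481, -0.0612, 0.1298]
eef_rot: [-3.14, 0.0, 1.287]
force: [-0.4, 0.3, -0.8]
grip_width: 0.0525
grip_force: 30.0
```

```bash
cat >> h.py <<'E'
th=np.radians(-16.3); RX=np.array([np.cos(th),np.sin(th)]); RY=np.array([-np.sin(th),np.cos(th)]); RO=np.array([.4622,.1279])
def rf(p): q=np.asarray(p)[...,:2]-RO; return np.stack([q@RX,q@RY,np.asarray(p)[...,2]],-1)
def me():
    o=ctrl.get_obs(); q=rf(o['ee_pos']+[0,0,.019]); print('grasp in rail mm',(q*1000).round(1),'yaw',np.degrees(o['eef_rot'][2]).round(2),'q',o['qpos'].round(2),o['force'].round(1)); return o
E
python3 - <<'E'
from h import *
o=me()
c=cam('wrist','w3.png'); Q=rf(cloud(c))
m=(Q[...,2]>.14)&(Q[...,2]<.165)&(abs(Q[...,0]-.04)<.02)&(Q[...,1]>-.16)&(Q[...,1]<-.04)
q=Q[m]*1000; print(len(q), 'tip y',q[:,1].min() if len(q) else 0)
for a in range(-150,-40,20):
    k=(q[:,1]>a)&(q[:,1]<a+20)
    if k.sum()>5: print(a,q[k,0].min().round(1),q[k,0].max().round(1),q[k,2].max().round(1))
E
```

```text
grasp in rail mm [  39.5 -185.5  148.8] yaw 73.72 q [-0.22  0.17  1.87 -0.    1.1   0.07] [-0.4  0.3 -0.8]
6600 tip y -145.602622306422
-150 36.3 48.3 159.5
-130 36.4 48.2 159.6
-110 36.1 47.9 159.4
-90 36.2 48.1 159.4
-70 35.9 47.7 159.0
```

View pics/w3.png

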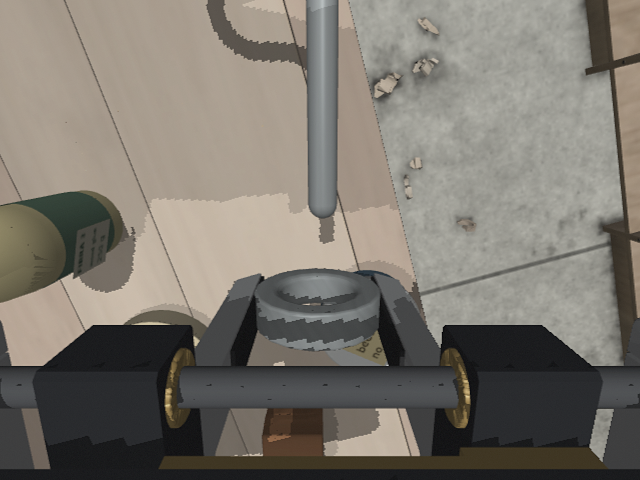

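In the wrist view the rod nose is at (322,215) and the collar centre at (318,305). The rod is about 2 mm to the right of the collar centre, so I'll shift 1.5 mm and thread it.

Request:
{"api": "carry_out", "payload": {"motion": "0.0014 -0.0004 0 0 0 0 255;0.0028 0.0096 0 0 0 0 255;0.0028 0.0096 0 0 0 0 255;0.0028 0.0096 0 0 0 0 255;0.0028 0.0096 0 0 0 0 255;0.0028 0.0096 0 0 0 0 255;0.0028 0.0096 0 0 0 0 255;0.0028 0.0096 0 0 0 0 255;0.0028 0.0096 0 0 0 0 255;0.0028 0.0096 0 0 0 0 255;0.0028 0.0096 0 0 0 0 255;0 0 0 0 0 0 255;0 0 0 0 0 0 255"}}

```text
time_s: 7.05
ee_pos: [0.4779, 0.035, 0.1303]
eef_rot: [-3.141, 0.0, 1.287]
force: [-0.1, -1.0, -1.7]
grip_width: 0.0524
grip_force: 30.0
```

```bash
sed -i 's/RO=np.array(.*)$/RO=np.array([.4636,.1275])/' h.py; python3 - <<'E'
from h import *
o=me()
c=cam('wrist','w4.png'); s=cam('scene'); g=o['ee_pos']+[0,0,.019]
K=s['K']; p=R(s).T@(g-s['position']); u=int(K[0,2]+K[0,0]*p[0]/-p[2]); v=int(K[1,2]-K[1,1]*p[1]/-p[2])
b=cv2.resize(s['pixels'][v-40:v+40,u-40:u+40],(400,400),interpolation=cv2.INTER_CUBIC)
cv2.imwrite('pics/w4.png',np.hstack([c['pixels'][0:400,130:530],b])[:,:,::-1])
Q=rf(cloud(c))
m=(Q[...,2]>.14)&(Q[...,2]<.165)&(Q[...,1]>-.06)&(Q[...,1]<.12)
q=Q[m]*1000
for a in range(-60,-30,10):
    k=(q[:,1]>a)&(q[:,1]<a+10)&(abs(q[:,0]-40)<15)
    if k.sum()>5: print('s1',a,q[k,0].min().round(1),q[k,0].max().round(1))
k=abs(q[:,0])<6; print('cross y',np.percentile(q[k,1],[0,5,50,95,100]) if k.any() else None)
k=abs(q[:,1]-55)<10; print('s2 x',np.percentile(q[k,0],[0,50,100]) if k.any() else None)
E
```

```text
grasp in rail mm [ 39.7 -84.7 149.3] yaw 73.76 q [-0.    0.22  1.8  -0.    1.11  0.28] [-0.1 -1.  -1.7]
s1 -60 34.7 46.2
s1 -50 34.8 46.1
s1 -40 34.4 46.0
cross y [-6.42730483 -6.03012681 -0.8502471   4.79702412  5.4878137 ]
s2 x None
```

View pics/w4.png

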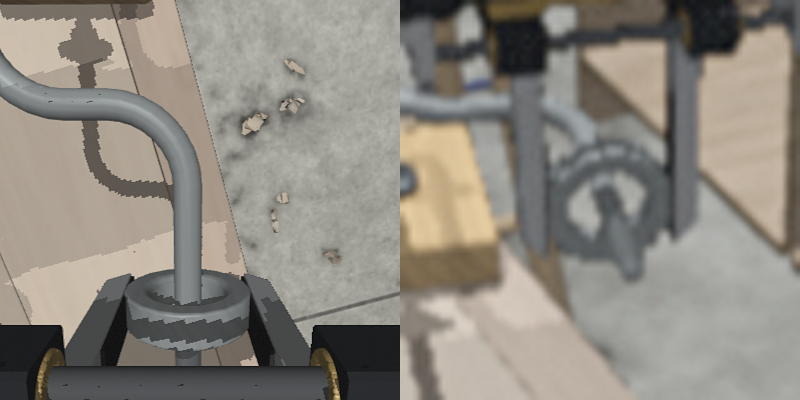

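The pictures show the collar threaded on the first straight with the rod well centred in the bore, at (188,305) in the left crop. Now the first corner.

Request:
{"api": "carry_out", "payload": {"motion": "0.003 0.0101 0 0 0 0 255;0.003 0.0101 0 0 0 0 255;0.003 0.0101 0 0 0 0 255;0.003 0.0101 0 0 0 0 255;0.0029 0.0101 0 0 0 0 255;0.00077 0.00326 0 0 0 6 255;0.00043 0.00332 0 0 0 6 255;0.00008 0.00335 0 0 0 6 255;-0.00027 0.00334 0 0 0 6 255;-0.00062 0.00329 0 0 0 6 255;-0.00096 0.00321 0 0 0 6 255;-0.00129 0.00309 0 0 0 6 255;-0.00161 0.00294 0 0 0 6 255;-0.00191 0.00275 0 0 0 6 255;-0.00218 0.00254 0 0 0 6 255;-0.00244 0.0023 0 0 0 6 255;-0.00266 0.00203 0 0 0 6 255;-0.00286 0.00174 0 0 0 6 255;-0.00303 0.00143 0 0 0 6 255;-0.00316 0.00111 0 0 0 6 255"}}

```text
time_s: 8.82
ee_pos: [0.4711, 0.1257, 0.1304]
eef_rot: [3.142, -0.0, 2.863]
force: [0.4, -0.5, -1.8]
grip_width: 0.0524
grip_force: 30.0
```

Request:
{"api": "carry_out", "payload": {"motion": "0 0 0 0 0 0 255;0 0 0 0 0 0 255;-0.0038 0.0011 0 0 0 0 255;-0.0038 0.0011 0 0 0 0 255;0 0 0 0 0 0 255;0 0 0 0 0 0 255"}}

```text
time_s: 9.32
ee_pos: [0.4634, 0.1271, 0.1305]
eef_rot: [3.142, 0.0, 2.856]
force: [0.1, 0.0, -1.8]
grip_width: 0.0523
grip_force: 30.0
```

```bash
python3 - <<'E'
from h import *
o=me()
c=cam('wrist','w5.png')
Q=rf(cloud(c)); q=Q[(Q[...,2]>.14)&(Q[...,2]<.175)&(abs(Q[...,0])<.08)]*1000
k=(abs(q[:,1]-60)<15)&(abs(q[:,0]+40)<15); print('s2 x',np.percentile(q[k,0],[0,50,100]) if k.any() else None)
k=(q[:,2]>161)&(abs(q[:,0]+40)<25)&(q[:,1]>80); print('disc y',k.sum(),np.percentile(q[k,1],[0,2,50,100]) if k.any() else None)
E
```

```text
grasp in rail mm [-1.000e-01 -4.000e-01  1.495e+02] yaw 163.65 q [ 0.19  0.23  1.8  -0.    1.12 -1.09] [ 0.1  0.  -1.8]
s2 x [-46.47482571 -41.4520773  -34.54566501]
disc y 2181 [ 98.23388236  98.86883941 100.12633018 113.93253574]
```

View pics/w5.png

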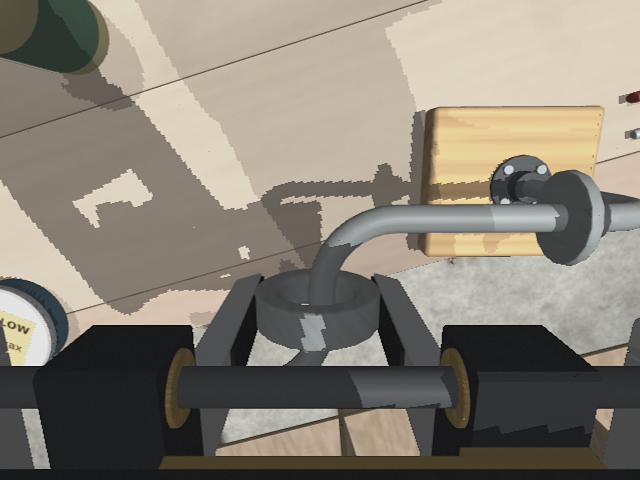

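The collar is on the cross piece with the rod through its bore at (315,310). The stop disc face is measured at y ≈ 99 mm, which matches the given dimensions. Now the second corner.

Request:
{"api": "carry_out", "payload": {"motion": "-0.0039 0.0012 0 0 0 0 255;-0.0038 0.0012 0 0 0 0 255;-0.00316 0.00111 0 0 0 -6 255;-0.00303 0.00143 0 0 0 -6 255;-0.00286 0.00174 0 0 0 -6 255;-0.00266 0.00203 0 0 0 -6 255;-0.00244 0.0023 0 0 0 -6 255;-0.00218 0.00254 0 0 0 -6 255;-0.00191 0.00275 0 0 0 -6 255;-0.00161 0.00294 0 0 0 -6 255;-0.00129 0.00309 0 0 0 -6 255;-0.00096 0.00321 0 0 0 -6 255;-0.00062 0.00329 0 0 0 -6 255;-0.00027 0.00334 0 0 0 -6 255;0.00008 0.00335 0 0 0 -6 255;0.00043 0.00332 0 0 0 -6 255;0.00077 0.00326 0 0 0 -6 255;0 0 0 0 0 0 255;0 0 0 0 0 0 255"}}

```text
time_s: 10.95
ee_pos: [0.4338, 0.1692, 0.1304]
eef_rot: [-3.142, 0.0, 1.29]
force: [0.5, -0.1, -1.3]
grip_width: 0.0525
grip_force: 30.0
```

```bash
python3 - <<'E'
from h import *
o=me()
c=cam('wrist')
Q=rf(cloud(c)); q=Q[(Q[...,2]>.14)&(Q[...,2]<.175)&(abs(Q[...,0])<.08)]*1000
k=(abs(q[:,1]-70)<15)&(abs(q[:,0]+40)<12); print('s2 x',np.percentile(q[k,0],[0,50,100]) if k.any() else None)
E
```

```text
grasp in rail mm [-40.3  31.6 149.4] yaw 73.9 q [0.29 0.19 1.84 0.   1.11 0.57] [ 0.5 -0.1 -1.3]
s2 x [-46.1469395  -40.2278433  -34.22927834]
```

Request:
{"api": "carry_out", "payload": {"motion": "0.0027 0.0092 0 0 0 0 255;0.0027 0.0092 0 0 0 0 255;0.0027 0.0092 0 0 0 0 255;0.0027 0.0092 0 0 0 0 255;0.0027 0.0092 -0.002 0 0 0 255;0.0026 0.0092 -0.002 0 0 0 255;0 0 -0.002 0 0 0 255;0 0 -0.002 0 0 0 255;0 0 0 0 0 0 255;0 0 0 0 0 0 255;0 0 0 0 0 0 255"}}

```text
time_s: 11.92
ee_pos: [0.4502, 0.224, 0.1225]
eef_rot: [3.142, 0.0, 1.286]
force: [-0.5, -0.0, -0.5]
grip_width: 0.0528
grip_force: 30.0
```

```bash
python3 - <<'E'
from h import *
o=me()
c=cam('wrist','w6.png')
Q=rf(cloud(c)); q=Q[(Q[...,2]>.10)&(Q[...,2]<.19)&(abs(Q[...,0]+.04)<.023)&(Q[...,1]>.07)&(Q[...,1]<.13)]*1000
for a in range(74,116,2):
    k=(q[:,1]>=a)&(q[:,1]<a+2)
    if k.any(): print(a,k.sum(),q[k,2].max().round(1),end='; ')
E
```

```text
grasp in rail mm [-40.   88.8 141.5] yaw 73.68 q [ 0.39  0.28  1.75 -0.    1.11  0.67] [-0.5 -0.  -0.5]
74 1 158.4; 80 209 170.6; 82 485 171.3; 84 508 171.6; 86 510 171.7; 88 545 172.1; 90 515 171.4; 92 528 171.8; 94 670 171.6; 96 1091 171.9; 98 53 171.5; 100 435 172.3; 102 556 173.0; 104 1618 173.0; 106 226 162.2; 108 230 162.9; 110 233 163.0; 112 249 162.5; 114 364 162.4;
```

View pics/w6.png

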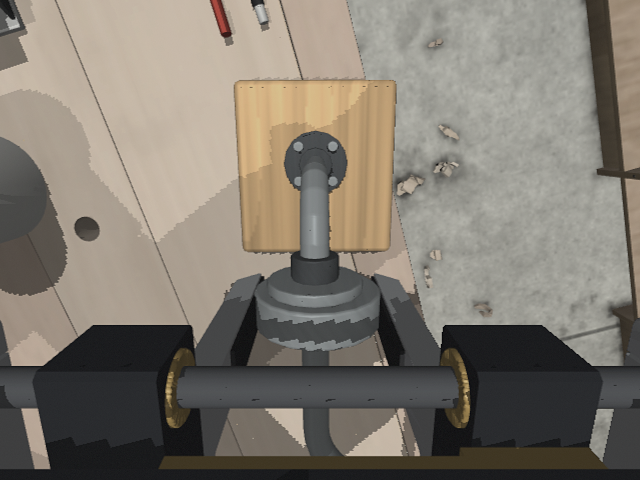

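The collar spans y ≈ 80.5–97 and the disc starts at about 99.5 mm, with the disc at (315,285) right behind it. I'll nudge it up to the disc, lower it until it rests on the rod, then let go.

Request:
{"api": "carry_out", "payload": {"motion": "0.0003 0.001 0 0 0 0 255;0.0003 0.001 0 0 0 0 255;0 0 -0.001 0 0 0 255;0 0 -0.001 0 0 0 255;0 0 -0.0005 0 0 0 255;0 0 0 0 0 0 255;0 0 0 0 0 0 255"}}

```text
time_s: 12.55
ee_pos: [0.4511, 0.2265, 0.1212]
eef_rot: [3.14, -0.001, 1.286]
force: [-5.4, -2.1, 14.2]
grip_width: 0.052
grip_force: 30.0
```

Request:
{"api": "carry_out", "payload": {"motion": "0 0 0.0005 0 0 0 255;0 0 0.0003 0 0 0 255;0 0 0 0 0 0 90;0 0 0 0 0 0 90;0 0 0 0 0 0 60;0 0 0 0 0 0 30;0 0 0 0 0 0 0;0 0 0 0 0 0 0;0 0 0 0 0 0 0;0 0 0 0 0 0 0;0 0 0 0 0 0 0"}}

```text
time_s: 13.47
ee_pos: [0.4508, 0.2263, 0.1207]
eef_rot: [3.142, -0.0, 1.286]
force: [-0.2, -0.6, -0.1]
grip_width: 0.0936
grip_force: 0.0
```

Request:
{"api": "carry_out", "payload": {"motion": "0 0 0.01 0 0 0 0;0 0 0.02 0 0 0 0;0 0 0.02 0 0 0 0;0 0 0.02 0 0 0 0;0 0 0.02 0 0 0 0;0 0 0.02 0 0 0 0;0 0 0 0 0 0 0;0 0 0 0 0 0 0;0 0 0 0 0 0 0;0 0 0 0 0 0 0"}}

```text
time_s: 14.3
ee_pos: [0.4504, 0.2262, 0.2298]
eef_rot: [-3.14, 0.001, 1.286]
force: [-0.1, 0.1, -0.3]
grip_width: 0.094
grip_force: 0.0
```

```bash
python3 - <<'E'
from h import *
o=me(); print(o['grip_width'])
c=cam('wrist','w7.png')
Q=rf(cloud(c)); q=Q[(Q[...,2]>.15)&(Q[...,2]<.19)&(abs(Q[...,0]+.04)<.035)&(Q[...,1]>.07)&(Q[...,1]<.13)]*1000
for a in range(70,116,2):
    k=(q[:,1]>=a)&(q[:,1]<a+2)
    if k.any(): print(a,k.sum(),q[k,2].max().round(1),q[k,0].min().round(),q[k,0].max().round(),end='; ')
s=cam('scene'); cv2.imwrite('pics/w7.png',np.hstack([c['pixels'][100:400,120:520],cv2.resize(s['pixels'][130:230,220:320],(300,300))])[:,:,::-1])
E
```

```text
grasp in rail mm [-40.4  91.  248.8] yaw 73.7 q [0.39 0.18 1.61 0.   1.35 0.68] [-0.1  0.1 -0.3]
0.0940487416452517
70 45 158.3 -46.0 -34.0; 72 47 158.2 -46.0 -34.0; 74 49 159.4 -46.0 -34.0; 76 46 158.5 -45.0 -34.0; 78 31 158.4 -45.0 -34.0; 82 64 169.0 -65.0 -19.0; 84 204 169.8 -67.0 -15.0; 86 207 170.7 -68.0 -15.0; 88 219 170.1 -68.0 -15.0; 90 216 170.5 -68.0 -15.0; 92 222 169.8 -68.0 -16.0; 94 224 170.4 -68.0 -16.0; 96 228 169.9 -68.0 -16.0; 98 212 171.1 -67.0 -16.0; 100 161 172.4 -60.0 -21.0; 102 194 173.3 -60.0 -21.0; 104 321 171.9 -59.0 -21.0; 106 85 162.6 -50.0 -30.0; 108 89 162.6 -50.0 -30.0; 110 85 162.5 -50.0 -30.0; 112 93 162.7 -50.0 -30.0; 114 94 161.6 -49.0 -31.0;
```

View pics/w7.png

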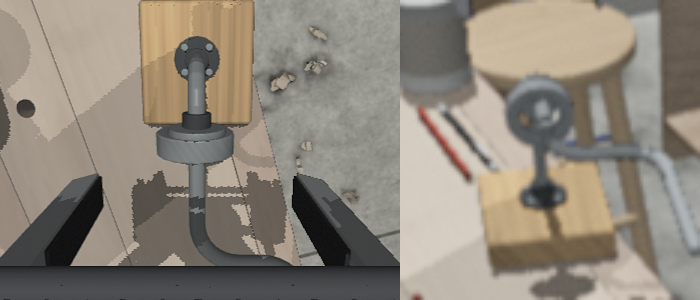

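The collar hangs free against the disc, at (195,145) in the left crop. It spans y ≈ 83–99.5 mm, is square to the rod, and is clear of the gripper.

```bash
python3 -c "
from station import ctrl
print(ctrl.hand_in())"
```

```text
the job is handed in; nothing more can be done
None
```

The larger collar hangs released against the stop disc, the smaller collar was left in the stand, and the job is handed in at about 14 s of the 54 s allowed; the verdict was not shown.

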